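# Pin the card clamshell shut and hold it pressed

### The arm

A 7-joint arm with a two-finger parallel gripper is mounted at the origin on a cart in front of the work surface, level with it; the furniture and walls round the work are solid. World frame = base frame: x ahead of the robot, y to its left, z up, the work surface at z = 0. Lengths are in m, angles in rad, forces in N, time in s.
With the tool pointing down it reaches from about 0.425 to 0.875 m from the base axis. Payload 4.7 kg.
Tool frame: the origin (TCP) lies between the finger pads; the fingertips stand 22 mm ahead of it and the grasp point (between the pads) lies 3 mm ahead of it; z points along the fingers, y is the line along which they close (so a half turn about z gives the same grasp; the last joint's range is limited). The gripper opens to 87 mm and grips with 3 to 60 N. Pads are 19 mm wide; open, the fingers measure 117 mm over their backs; the gripper's body (75 mm by 190 mm) begins 51 mm behind the grasp point.
Start: joints at [1.204, 0.321, -0.07, 1.45, 0.023, 1.371, -0.057], TCP at [0.242, -0.603, 0.245] pointing down, gripper open.
Joint ranges: [-2.86, 2.86], [-0.3, 2.09], [-1.38, 1.24], [0.06, 2.45], [-1.56, 4.7], [0.09, 2.05], [-2.69, 2.69]. Speed limits (rad/s): [2.57, 2.57, 3.14, 3.14, 3.14, 3.14, 3.14].

### API

Orientations are given as a rotation vector (axis times angle).
In Python, from bench import ctrl gives the robot as it stands. The module is installed in compiled form; this text tells all that it offers.
- The arm moves only by the tool send_rows, never from a script. Its argument "motion" is a list of rows, each an object with "claw": the opening, from -1 (shut) to 1 (fully open); "slide": the shift along the tool's x, y, z in mm, a list of three; "delta_rot": the turn, a rotation vector about the tool's x, y, z in rad, a list of three. In form: [{"claw": claw, "slide": [x, y, z], "delta_rot": [ax, ay, az]}, ...]. A call has 1 to 5 rows; each row is the pose to reach, as a shift and turn from the pose commanded when the call began, along the tool's axes at that moment; what a row does not reach only later rows make up. A row lasts 1/10 s, in which the tool goes at most 50 mm and 8.59 degrees, less where a joint would pass 70% of its speed; a pose out of reach is approached as far as the arm can. A call with a gripper value outside its range is refused whole. The fingers move at their own pace and stop on an object; "grip_force" is the grip in N (left out, the last holds). Time passes only in rows, so rows that repeat a pose let the fingers close. It gives the time, the measured TCP pose, the force, the opening and the grip force at its end, in the units of the state.
- ctrl.get_state(): the state, without advancing time (a new reading comes with each control period).
- ctrl.get_image(name): name is "scene" or "top"; returns a dict with "color" (400x640x3 uint8, blue, green, red), "fx", "fy", "cx", "cy" (pixels), "pose" (4x4, takes a point from camera to world coordinates). Camera axes: x right, y down, z forward; pixel columns grow to the right and rows downward; lengths in m; the calibration is good to about 2 mm. A picture is of the moment at which its call begins. There is no depth.
- ctrl.close_job(): hands the job in; it is judged then, once.
The state is a dict: "time": time; "joint_positions": joint angles; "qd": joint speeds; "joint_torque": joint torques, N m; "position": TCP position; "tool_rot": TCP orientation; "ft_force": force on the tool from outside, world axes, zero at the start; "torque": the same for the moment, N m; "grip_width": opening from 0.0 (shut) to 1.0 (fully open); "grip_force": force on a finger pad.
Only numpy, scipy, OpenCV 4.12 (cv2) and the standard library are available. Lean on these libraries where they do the work, as an engineer would, in place of code of your own. Each camera call takes 0.05 s, during which the arm holds its last target. There are 200 camera calls.

### The job

Take away the sample cup that was left standing on the lower half of the open test-card clamshell and stand it upright in the white tray. Then swing the lid over to close it, take the locking pin from its holder block and push it down through the hole in the lid into the hole in the lower half until its collar sits on the lid. Two springs lift the lid a little, so finish while still holding the pin by its head and pressing it firmly down, pin fully home and both halves fully shut, without letting go; leave the petri dish, the small bottle and the tape roll where they are.

Things in the scene. Friction and masses are not known exactly. Their poses are not given: they have to be found in the camera images.
- jig: clamshell fixed to the bench; metal lower half 110 mm wide (y), top 45 mm above the bench, x = -45 to +60 mm, plus a 40 mm wide ear in front to x = -85 mm with the pin hole. Thin flanges reach y = +-76 mm. Origin under its middle; +x to the hinge (far side), z up. A test card lies flush in its top and stays. Two spring plungers stand 7 mm above the top at x = -35, y = +-44 mm
- hinge (a point): middle of the hinge axis, at x = +55, y = 0, z = 46 mm of the jig; the axis runs along the jig's y; axes as the jig's
- lid (a joint): lid angle (rad): 0 fully shut, about 0.06 resting on the springs, grows as it swings up and back away from the robot, 1.57 upright, stop 2.0. Grey frame 10 mm thick with clear window, 110 mm wide to 100 mm from the hinge, then a 40 mm wide ear to 140 mm. 0.22 kg; it leans back past upright; pulled forward below 1.4 rad it sinks shut by itself in 1 to 3 s
- lid_ear (a point): middle of the end of the lid's ear, 140 mm from the hinge, half way through its thickness; moves with the lid; at joint value 0 its axes are the jig's. Push the open lid over from behind within 30 mm of this end, so that the gripper's body stays clear of it
- jig_hole (a point): centre of the mouth of the vertical 12 mm through hole in the lower half's ear, at the top face, 45 mm above the bench; axes as the jig's. With the lid shut the lid's hole is right above it and the lid's top is 11 mm above this point
- pin: locking pin, loose, standing in the holder block: steel shank 10 mm thick with a tapered nose, 42 mm long below the collar; collar 28 mm wide and 4 mm thick; above it a black round head 22 mm wide, 36 mm high to grip. Origin on the axis at the underside of the collar, z up to the head; 0.07 kg
- pin_tip (a point): tip of the pin's nose, 42 mm below the pin's origin
- pin_holder: square metal block 50 x 50 x 52 mm, fixed, with an upright 12 mm hole in the middle in which the pin stands, collar resting on the top; origin in the middle of its underside; it stands left or right of the clamshell
- cup: white sample cup with screw lid, 57 mm high, body 41 mm wide, lid 45 mm wide (upper 13 mm), standing on the lower half over the card; 0.05 kg; origin at the middle of its underside, z up
- tray: shallow white tray fixed on the bench, 120 (x) x 170 (y) x 22 mm in its own frame, floor 2 mm thick, walls 2 mm, inside 106 x 156 mm; origin in the middle of its underside; on the other side of the clamshell from the holder block
- petri: clear petri dish 61 mm wide, 15 mm high, bystander; origin under its middle
- bottle: small white bottle with dark cap, 28 mm wide, 57 mm high, bystander; origin under its middle
- tape: roll of brown tape lying flat, 102 mm wide, 45 mm high, bystander; origin under its middle
- lid_hole (a point): centre of the lid's 13 mm through hole, at the lid's top face, 120 mm from the hinge; moves with the lid. Pressing down here with about 7 N shuts the lid fully against the springs, to a hard stop
Not all that is in view belongs to the job. Leave any green or turquoise look-alike of the cup alone. Leave any orange look-alike of the pin alone.

How it is judged:
On the way, in this order (a step that is already met when the one before it is completed fails the run):
1. the cup stands upright in the tray, let go (x of cup in the frame of tray between -0.04 and 0.04 m and y of cup in the frame of tray between -0.065 and 0.065 m and height (world z) of cup below 0.008 m and angle between cup's own z axis and vertical below 0.15 rad and contact force between cup and the fingers below 0.1 N), for 0.2 s.
2. the lid is swung over and lies on its springs or lower (value of joint lid below 0.12 rad), for 0.2 s.
3. the pin has entered the hole of the lower half through the lid (x of pin_tip in the frame of jig_hole between -0.005 and 0.005 m and y of pin_tip in the frame of jig_hole between -0.005 and 0.005 m and z of pin_tip in the frame of jig_hole below -0.012 m and value of joint lid below 0.12 rad), for 0.1 s.
At the end, for the whole second after the job is handed in: lid under 0.015 rad; pin in both holes, within 5 mm of the axis and 0.1 rad of upright, tip 27 mm or more below the lower half's top, pressed on the clamshell with over 2 N and still touched by the fingers (over 2 N); cup upright within 0.15 rad on the tray floor, let go (all of step 1 and value of joint lid below 0.015 rad and x of pin_tip in the frame of jig_hole between -0.005 and 0.005 m and y of pin_tip in the frame of jig_hole between -0.005 and 0.005 m and z of pin_tip in the frame of jig_hole below -0.027 m and angle between the z axis of pin and the z axis of jig, either way round below 0.1 rad and contact force between pin and jig above 2 N and contact force between pin and the fingers above 2 N); the arm keeps its last pose, push and grip.
It fails at once if the petri dish is displaced by more than 3 cm (distance of petri from where it was at the start of the episode above 0.03 m).
It fails at once if the small bottle is displaced by more than 3 cm (distance of bottle from where it was at the start of the episode above 0.03 m).
It fails at once if the tape roll is displaced by more than 3 cm (distance of tape from where it was at the start of the episode above 0.03 m).
It also fails if it takes over 67 s, if anything falls off the work surface, if the arm or the gripper's body presses on something with over 40 N, if the wrist force passes 120 N, or if a joint passes its speed limit or range.

## Working session

There is one attempt and no reset: what is moved stays moved. The work goes in short steps, Python scripts to look and compute and a tool call to move; the robot and the scene stay as the last step left them, time stands still between calls to the robot, and variables do not carry over. Pictures are saved under pics/ and viewed, at most 10 in all, crops included, and the job is handed in when it is done.

Besides the shell and the picture viewer there is one more tool, called after ">>>" as name(argument=value, ...) on one line, values as JSON. send_rows: Moves the arm, as the interface text tells. Its arguments: {"type":"object","properties":{"motion":{"type":"array","items":{"type":"object","properties":{"claw":{"type":"number"},"slide":{"type":"array","items":{"type":"number"}},"delta_rot":{"type":"array","items":{"type":"number"}}}}},"grip_force":{"type":"number"}},"required":["motion"]}

```bash
mkdir -p pics; cat > h.py <<'E'
import numpy as np, cv2
from scipy.spatial.transform import Rotation as R
from bench import ctrl
def ray(im,u,v,z):
    P=np.array(im["pose"]); d=P[:3,:3]@np.array([(u-im["cx"])/im["fx"],(v-im["cy"])/im["fy"],1]); o=P[:3,3]
    return o+d*(z-o[2])/d[2]
def proj(im,p):
    P=np.array(im["pose"]); c=P[:3,:3].T@(np.array(p)-P[:3,3]); return c[0]/c[2]*im["fx"]+im["cx"],c[1]/c[2]*im["fy"]+im["cy"]
E
python3 - <<'E'
from h import *
for n in("scene","top"):
    im=ctrl.get_image(n); cv2.imwrite(f"pics/{n}0.png",im["color"]); print(n,im["fx"],im["cx"],im["cy"],np.round(im["pose"],3).tolist())
s=ctrl.get_state(); print({k:np.round(v,3).tolist() for k,v in s.items()}, np.round(R.from_rotvec(s["tool_rot"]).as_matrix(),3).tolist())
E
```

```text
scene 495.56120083581726 311.86326272336396 208.03996146718475 [[-0.701, -0.466, 0.541, -0.184], [-0.713, 0.435, -0.55, 0.792], [0.021, -0.771, -0.637, 0.965], [0.0, 0.0, 0.0, 1.0]]
top 433.46908209511145 315.12651724045963 201.79804153462305 [[-0.003, -0.997, 0.081, 0.52], [-1.0, 0.002, -0.007, 0.02], [0.007, -0.081, -0.997, 1.09], [0.0, 0.0, 0.0, 1.0]]
{'time': 0.1, 'joint_positions': [1.204, 0.322, -0.07, 1.452, 0.023, 1.371, -0.057], 'qd': [-0.002, -0.001, -0.0, -0.004, 0.002, -0.0, -0.0], 'joint_torque': [0.0, -49.257, -0.406, -31.34, -0.064, 0.04, 0.0], 'position': [0.241, -0.603, 0.244], 'tool_rot': [-3.083, -0.594, 0.001], 'ft_force': [0.201, -0.555, -0.056], 'torque': [-0.017, -0.011, 0.048], 'grip_force': 0.0, 'grip_width': 0.998} [[0.928, 0.372, -0.001], [0.372, -0.928, 0.002], [-0.0, -0.002, -1.0]]
```

View pics/top0.png

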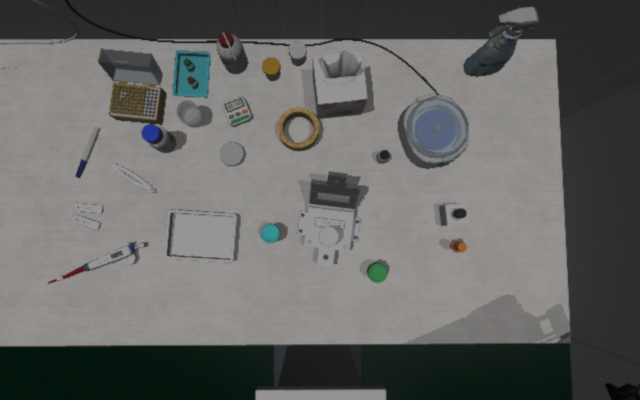

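View pics/scene0.png

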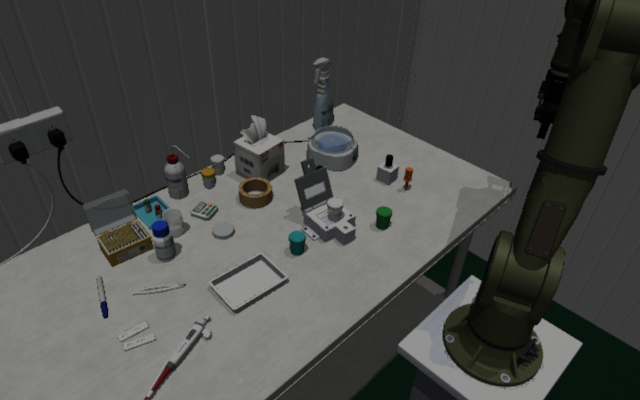

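Top view: the white cup is on the jig at (330,236), with look-alikes in turquoise (270,233) and green (377,271). The black-headed pin is in its block at (459,213), and the orange look-alike is at (459,246). The tray is at (203,236), on the left. The white cup on the lower half and the black-headed pin in the metal block fit the description. I'll confirm both in an enlarged crop.

```bash
python3 - <<'E'
from h import *
t=cv2.imread("pics/top0.png"); s=cv2.imread("pics/scene0.png")
f=lambda im,x,y,w,h,k:cv2.resize(im[y:y+h,x:x+w],None,fx=k,fy=k,interpolation=cv2.INTER_CUBIC)
a=np.zeros((600,800,3),np.uint8)
a[:600,:450]=f(t,290,165,90,120,5)
a[:300,450:750]=f(t,425,195,60,60,5)
a[300:600,450:800]=f(s,290,150,140,120,2.5)
a=cv2.convertScaleAbs(a,alpha=1.4)
cv2.imwrite("pics/crop1.png",a)
E
```

```text
(no output)
```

View pics/crop1.png

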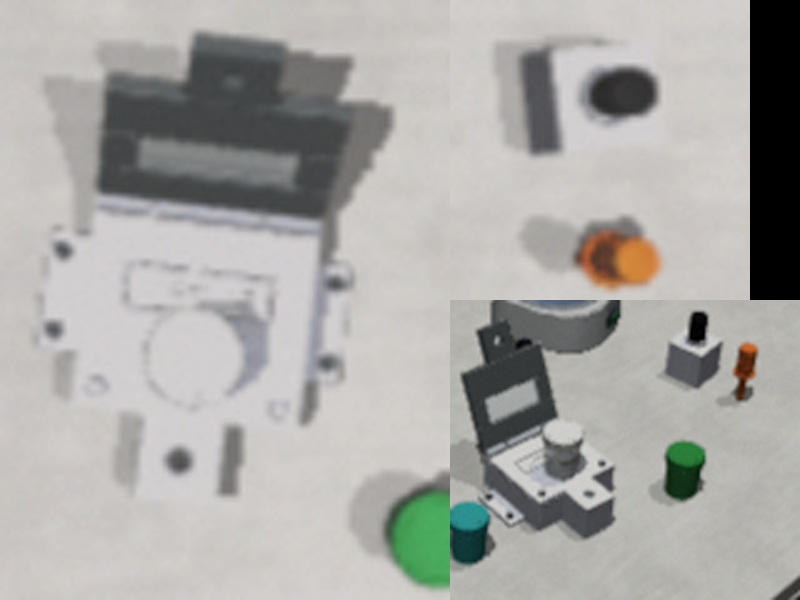

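Confirmed: the white cup stands on the card, and the black-headed pin is in the metal block. In the crop the jig hole is at (178,460), the plungers at (96,384) and (279,408), and the cup top at (195,355).

```bash
cat > meas.py <<'E'
from h import *
def cen(g,x,y,r,dark=True):   # weighted centroid of a dark/bright blob around (x,y)
    x,y=int(round(x)),int(round(y)); p=g[y-r:y+r+1,x-r:x+r+1].astype(float)
    b=np.median(np.r_[p[0],p[-1],p[:,0],p[:,-1]]); w=np.clip((b-p if dark else p-b)-15,0,None)
    yy,xx=np.mgrid[-r:r+1,-r:r+1]; return x+(w*xx).sum()/w.sum(),y+(w*yy).sum()/w.sum()
def black(im,x0,y0,x1,y1,th=45):
    g=im["color"].max(2)[y0:y1,x0:x1]; n,l,st,c=cv2.connectedComponentsWithStats((g<th).astype(np.uint8)); i=1+st[1:,4].argmax(); return c[i]+[x0,y0],st[i]
def tri(i1,p1,i2,p2):
    A=[];b=[]
    for im,(u,v) in((i1,p1),(i2,p2)):
        P=np.array(im["pose"]);d=P[:3,:3]@[(u-im["cx"])/im["fx"],(v-im["cy"])/im["fy"],1];d/=np.linalg.norm(d);M=np.eye(3)-np.outer(d,d);A.append(M);b.append(M@P[:3,3])
    return np.linalg.solve(sum(A),sum(b))
E
python3 - <<'E'
from meas import *
T=ctrl.get_image("top");S=ctrl.get_image("scene")
g=cv2.cvtColor(T["color"],6);gs=cv2.cvtColor(S["color"],6)
f=lambda x,y:(290+(x+.5)/5-.5,165+(y+.5)/5-.5)
h=cen(g,*f(178,460),3);H=ray(T,*h,.045);hs=cen(gs,345.2,226.8,3);Hs=ray(S,*hs,.045);print("hole",h,H,hs,Hs)
sc=[cen(g,*f(*q),3) for q in((63,249),(54,329),(337,283),(330,362))];print(np.round(sc,1).tolist())
W=[ray(T,*q,.005)[:2] for q in sc];print(np.round(W,4).tolist())
pl=[ray(T,*f(*q),.052)[:2] for q in((96,384),(279,408))];print("plungers",pl)
for a,b in((W[0],W[2]),(W[1],W[3]),pl):
    d=a-b;print("yaw",np.arctan2(-d[0],d[1]))
mid=sum(W)/4;print("mid",mid, "yaw from hole",np.arctan2((mid-H[:2])[1],(mid-H[:2])[0]))
print("cup",ray(T,*f(195,355),.102))
b,st=black(T,430,195,480,235);bs,sts=black(S,370,145,410,190);print("pin",b,st,bs,sts,ray(T,*b,.074),ray(S,*bs,.074),tri(T,b,S,bs))
m=(g[205:268,160:245]);
for nm,q,z in(("petri",(232,153),.015),("bottle",(384,156),.057),("tape",(299,128),.045),("turq",(270,233),.057),("green",(377,271),.057),("orange",(459,246),.05),("trayNW",(171,210),.022),("NE",(238,212),.022),("SE",(236,261),.022),("SW",(168,256),.022),("lidear",(337,176),.17)):print(nm,np.round(ray(T,*q,z),3))
E
```

```text
hole (np.float64(325.32659102121363), np.float64(256.7513566847558)) [ 0.47321755 -0.01201125  0.045     ] (np.float64(345.1775147928994), np.float64(227.14003944773177)) [ 0.47353709 -0.010595    0.045     ]
[[302.1, 214.5], [300.2, 230.4], [356.3, 221.3], [355.1, 237.2]]
[[0.5767, 0.0444], [0.5369, 0.0493], [0.5594, -0.0913], [0.5197, -0.0878]]
plungers [array([0.51001931, 0.02745237]), array([ 0.49836545, -0.05979134])]
yaw -0.12609867478202777
yaw -0.12482269907192331
yaw -0.13279208253535554
mid [ 0.54817164 -0.02135891] yaw from hole -0.12407121400349098
cup [ 0.52351662 -0.01796278  0.102     ]
pin [459.08108108 213.22972973] [24 15 11  8 74] [388.78571429 160.28571429] [16 10  7 12 70] [ 0.57520417 -0.32634713  0.074     ] [ 0.57507972 -0.32576522  0.074     ] [ 0.57532916 -0.32637949  0.0736094 ]
petri [0.731 0.22  0.015]
bottle [ 0.715 -0.155  0.057]
tape [0.787 0.051 0.045]
turq [0.53  0.12  0.057]
green [ 0.44  -0.134  0.057]
orange [ 0.498 -0.332  0.05 ]
trayNW [0.588 0.367 0.022]
NE [0.582 0.202 0.022]
SE [0.463 0.206 0.022]
SW [0.475 0.372 0.022]
lidear [ 0.65  -0.034  0.17 ]
```

```bash
cat > go.py <<'E'
import sys
from h import *
def go(x,y,z,psi):
    s=ctrl.get_state();p=np.array(s["position"]);Rc=R.from_rotvec(s["tool_rot"])
    c,n=np.cos(psi),np.sin(psi);Rt=R.from_matrix(np.array([[c,n,0],[n,-c,0],[0,0,-1]]))
    print("t",round(s["time"],2),"p",np.round(p,4),"slide",np.round(Rc.inv().apply(np.array([x,y,z])-p)*1e3,1),"rot",np.round((Rc.inv()*Rt).as_rotvec(),3),"F",np.round(s["ft_force"],1),"w",round(s["grip_width"]*87,1),"q",np.round(s["joint_positions"],2))
if __name__=="__main__":
    a=list(map(float,sys.argv[1:]))
    for i in range(0,len(a),4): go(*a[i:i+4])
E
python3 go.py .5235 -.018 .2 -.125; python3 - <<'E'
from meas import *
T=ctrl.get_image("top");S=ctrl.get_image("scene")
print(tri(T,(337.3,172.6),S,(306,161)))
hg=np.array([.5925,-.026,.046]);ax=np.array([.992,-.125,0])
for th in(1.6,1.7,1.8,1.9,2.0):
    p=hg+.14*(-np.cos(th)*ax+[0,0,np.sin(th)]);print(th,np.round(p,3),np.round(proj(T,p),1),np.round(proj(S,p),1))
E
```

```text
t 0.2 p [ 0.2414 -0.6032  0.2439] slide [ 479.4 -438.4   44.3] rot [-0.001  0.     0.506] F [-1.3  0.3  0.7] w 86.6 q [ 1.2   0.32 -0.07  1.45  0.02  1.37 -0.06]
[ 0.65876144 -0.03516777  0.16343853]
1.6 [ 0.597 -0.027  0.186] [334.  200.5] [319.5 164.8]
1.7 [ 0.61  -0.028  0.185] [334.8 193.9] [316.4 162.8]
1.8 [ 0.624 -0.03   0.182] [335.5 187.6] [313.3 161.2]
1.9 [ 0.637 -0.032  0.178] [336.1 181.6] [310.4 160.2]
2.0 [ 0.65  -0.033  0.173] [336.7 175.9] [307.6 159.6]
```

>>> send_rows(motion=[{"claw": 1, "slide": [480, -438, 44], "delta_rot": [0, 0, 0.506]}, {"claw": 1, "slide": [480, -438, 44], "delta_rot": [0, 0, 0.506]}, {"claw": 1, "slide": [480, -438, 44], "delta_rot": [0, 0, 0.506]}, {"claw": 1, "slide": [480, -438, 44], "delta_rot": [0, 0, 0.506]}, {"claw": 1, "slide": [480, -438, 44], "delta_rot": [0, 0, 0.506]}])

```text
time: 0.8
position: [0.3504, -0.3778, 0.2278]
tool_rot: [3.135, -0.199, 0.001]
ft_force: [0.6, 0.2, -0.5]
grip_width: 0.996
grip_force: 0.0
```

```bash
python3 go.py .5235 -.018 .2 -.125
```

```text
t 0.8 p [ 0.3504 -0.3778  0.2278] slide [ 126.3 -378.8   27.6] rot [ 0.001 -0.    -0.002] F [ 0.6  0.2 -0.5] w 86.7 q [ 0.94  0.05 -0.17  1.8   0.01  1.29 -0.93]
```

>>> send_rows(motion=[{"claw": 1, "slide": [126, -379, 27], "delta_rot": [0, 0, 0]}, {"claw": 1, "slide": [126, -379, 27], "delta_rot": [0, 0, 0]}, {"claw": 1, "slide": [126, -379, 27], "delta_rot": [0, 0, 0]}, {"claw": 1, "slide": [126, -379, 27], "delta_rot": [0, 0, 0]}, {"claw": 1, "slide": [126, -379, 27], "delta_rot": [0, 0, 0]}])

```text
time: 1.3
position: [0.4579, -0.1529, 0.2111]
tool_rot: [3.135, -0.197, 0.001]
ft_force: [0.4, -0.7, 1.0]
grip_width: 1.001
grip_force: 0.0
```

```bash
python3 go.py .5235 -.018 .2 -.125
```

```text
t 1.3 p [ 0.4579 -0.1529  0.2111] slide [  48.2 -142.    11. ] rot [ 0.001 -0.001 -0.   ] F [ 0.4 -0.7  1. ] w 87.1 q [ 0.69  0.   -0.42  1.89  0.    1.25 -1.43]
```

>>> send_rows(motion=[{"claw": 1, "slide": [48, -142, 11], "delta_rot": [0, 0, 0]}, {"claw": 1, "slide": [48, -142, 11], "delta_rot": [0, 0, 0]}, {"claw": 1, "slide": [48, -142, 11], "delta_rot": [0, 0, 0]}, {"claw": 1, "slide": [48, -142, 11], "delta_rot": [0, 0, 0]}, {"claw": 1, "slide": [48, -142, 11], "delta_rot": [0, 0, 0]}])

```text
time: 1.8
position: [0.5228, -0.0184, 0.1997]
tool_rot: [-3.136, 0.191, 0.001]
ft_force: [-0.9, -2.0, -1.2]
grip_width: 1.001
grip_force: 0.0
```

```bash
python3 go.py .5235 -.018 .089 -.125
```

```text
t 1.8 p [ 0.5228 -0.0184  0.1997] slide [  0.7  -0.5 110.7] rot [-0.     0.001  0.003] F [-0.9 -2.  -1.2] w 87.1 q [ 0.52  0.11 -0.57  1.81  0.06  1.24 -1.76]
```

>>> send_rows(motion=[{"claw": 1, "slide": [0.7, -0.5, 40], "delta_rot": [0, 0, 0]}, {"claw": 1, "slide": [0.7, -0.5, 80], "delta_rot": [0, 0, 0]}, {"claw": 1, "slide": [0.7, -0.5, 110], "delta_rot": [0, 0, 0]}, {"claw": 1, "slide": [0.7, -0.5, 110], "delta_rot": [0, 0, 0]}])

```text
time: 2.2
position: [0.5195, -0.0217, 0.0858]
tool_rot: [3.135, -0.201, -0.014]
ft_force: [-1.5, -0.7, 0.8]
grip_width: 0.999
grip_force: 0.0
```

>>> send_rows(motion=[{"claw": -1, "slide": [0, 0, 0], "delta_rot": [0, 0, 0]}, {"claw": -1, "slide": [0, 0, 0], "delta_rot": [0, 0, 0]}, {"claw": -1, "slide": [0, 0, 0], "delta_rot": [0, 0, 0]}, {"claw": -1, "slide": [0, 0, 0], "delta_rot": [0, 0, 0]}, {"claw": -1, "slide": [0, 0, 0], "delta_rot": [0, 0, 0]}], grip_force=12)

```text
time: 2.7
position: [0.524, -0.0195, 0.0907]
tool_rot: [3.135, -0.196, 0.002]
ft_force: [0.8, -0.1, -0.1]
grip_width: 0.632
grip_force: 0.0
```

>>> send_rows(motion=[{"claw": -1, "slide": [0, 0, 0], "delta_rot": [0, 0, 0]}, {"claw": -1, "slide": [0, 0, 0], "delta_rot": [0, 0, 0]}, {"claw": -1, "slide": [0, 0, 0], "delta_rot": [0, 0, 0]}, {"claw": -1, "slide": [0, 0, 0], "delta_rot": [0, 0, 0]}, {"claw": -1, "slide": [0, 0, 0], "delta_rot": [0, 0, 0]}], grip_force=12)

```text
time: 3.2
position: [0.5237, -0.0192, 0.09]
tool_rot: [-3.135, 0.196, -0.001]
ft_force: [-0.1, 0.1, 1.9]
grip_width: 0.5
grip_force: 12.1
```

```bash
python3 go.py .527 .287 .2 -.125
```

```text
t 3.2 p [ 0.5237 -0.0192  0.09  ] slide [ -34.9 -304.3 -109.9] rot [-0. -0. -0.] F [-0.1  0.1  1.9] w 43.5 q [ 0.49  0.23 -0.56  1.92  0.14  1.02 -1.83]
```

>>> send_rows(motion=[{"claw": -1, "slide": [0, 0, -30], "delta_rot": [0, 0, 0]}, {"claw": -1, "slide": [0, 0, -70], "delta_rot": [0, 0, 0]}, {"claw": -1, "slide": [0, 0, -110], "delta_rot": [0, 0, 0]}, {"claw": -1, "slide": [-6, -40, -110], "delta_rot": [0, 0, 0]}, {"claw": -1, "slide": [-12, -85, -110], "delta_rot": [0, 0, 0]}])

```text
time: 3.7
position: [0.5231, 0.0651, 0.2011]
tool_rot: [3.134, -0.205, 0.004]
ft_force: [0.8, 0.1, -1.3]
grip_width: 0.505
grip_force: 12.0
```

>>> send_rows(motion=[{"claw": -1, "slide": [-23, -219, 0], "delta_rot": [0, 0, 0]}, {"claw": -1, "slide": [-23, -219, 0], "delta_rot": [0, 0, 0]}, {"claw": -1, "slide": [-23, -219, 0], "delta_rot": [0, 0, 0]}, {"claw": -1, "slide": [-23, -219, 0], "delta_rot": [0, 0, 0]}, {"claw": -1, "slide": [-23, -219, 0], "delta_rot": [0, 0, 0]}])

```text
time: 4.2
position: [0.5246, 0.2925, 0.1996]
tool_rot: [-3.133, 0.186, 0.003]
ft_force: [-0.4, -0.1, 0.0]
grip_width: 0.499
grip_force: 12.0
```

```bash
python3 go.py .527 .287 .048 -.125;python3 - <<'E'
from h import *
for n in("scene",):
    im=ctrl.get_image(n)["color"]; cv2.imwrite("pics/s1.png",im[100:360,160:480])
E
```

```text
t 4.2 p [0.5246 0.2925 0.1996] slide [  3.3   5.7 151.6] rot [-0.003  0.002  0.006] F [-0.4 -0.1  0. ] w 43.4 q [ 0.07  0.33 -0.76  1.62  0.23  1.29 -2.41]
```

View pics/s1.png

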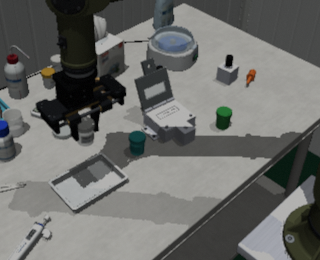

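The cup hangs upright in the gripper at (87,128) in the crop, above the tray. The jig is clear, and the pin is untouched in its block.

>>> send_rows(motion=[{"claw": -1, "slide": [3, 5, 40], "delta_rot": [0, 0, 0]}, {"claw": -1, "slide": [3, 5, 80], "delta_rot": [0, 0, 0]}, {"claw": -1, "slide": [3, 5, 115], "delta_rot": [0, 0, 0]}, {"claw": -1, "slide": [3, 5, 140], "delta_rot": [0, 0, 0]}, {"claw": -1, "slide": [3, 5, 145], "delta_rot": [0, 0, 0]}])

```text
time: 4.75
position: [0.5267, 0.279, 0.0509]
tool_rot: [3.132, -0.197, -0.01]
ft_force: [-0.1, -0.7, -0.1]
grip_width: 0.501
grip_force: 12.0
```

>>> send_rows(motion=[{"claw": -1, "slide": [0, 0, 2], "delta_rot": [0, 0, 0]}, {"claw": -1, "slide": [0, 0, 4], "delta_rot": [0, 0, 0]}, {"claw": -1, "slide": [0, 0, 6], "delta_rot": [0, 0, 0]}, {"claw": -1, "slide": [0, 0, 7], "delta_rot": [0, 0, 0]}, {"claw": -1, "slide": [0, 0, 7], "delta_rot": [0, 0, 0]}])

```text
time: 5.25
position: [0.5295, 0.2813, 0.0484]
tool_rot: [-3.135, 0.197, -0.002]
ft_force: [0.6, 0.4, -0.1]
grip_width: 0.505
grip_force: 12.0
```

>>> send_rows(motion=[{"claw": -1, "slide": [0, 0, 1], "delta_rot": [0, 0, 0]}, {"claw": -1, "slide": [0, 0, 2], "delta_rot": [0, 0, 0]}, {"claw": -1, "slide": [0, 0, 2], "delta_rot": [0, 0, 0]}])

```text
time: 5.55
position: [0.5297, 0.2816, 0.0468]
tool_rot: [-3.135, 0.196, -0.002]
ft_force: [-0.5, -1.2, 5.2]
grip_width: 0.505
grip_force: 12.0
```

>>> send_rows(motion=[{"claw": 0.7, "slide": [0, 0, 0], "delta_rot": [0, 0, 0]}, {"claw": 0.7, "slide": [0, 0, 0], "delta_rot": [0, 0, 0]}, {"claw": 0.7, "slide": [0, 0, 0], "delta_rot": [0, 0, 0]}, {"claw": 0.7, "slide": [0, 0, 0], "delta_rot": [0, 0, 0]}, {"claw": 0.7, "slide": [0, 0, 0], "delta_rot": [0, 0, 0]}])

```text
time: 6.05
position: [0.529, 0.2811, 0.0456]
tool_rot: [3.135, -0.197, -0.001]
ft_force: [-0.4, -1.6, -0.2]
grip_width: 0.825
grip_force: 0.0
```

```bash
python3 go.py .527 .287 .15 -.125
```

```text
t 6.05 p [0.529  0.2811 0.0456] slide [  -2.7   -5.5 -104.4] rot [ 0.  0. -0.] F [-0.4 -1.6 -0.2] w 71.8 q [ 0.03  0.48 -0.69  1.77  0.36  1.02 -2.49]
```

>>> send_rows(motion=[{"claw": 0.7, "slide": [-2, 0, -20], "delta_rot": [0, 0, 0]}, {"claw": 0.7, "slide": [-2, 0, -60], "delta_rot": [0, 0, 0]}, {"claw": 0.7, "slide": [-2, 0, -110], "delta_rot": [0, 0, 0]}, {"claw": -1, "slide": [-2, 0, -160], "delta_rot": [0, 0, 0]}, {"claw": -1, "slide": [-2, 0, -205], "delta_rot": [0, 0, 0]}], grip_force=40)

```text
time: 6.55
position: [0.527, 0.2817, 0.2534]
tool_rot: [-3.135, 0.196, -0.002]
ft_force: [1.1, 0.7, 0.0]
grip_width: 0.744
grip_force: 0.0
```

```bash
python3 go.py .705 -.037 .25 -.125;python3 - <<'E'
from h import *
im=ctrl.get_image("scene")["color"]; cv2.imwrite("pics/s2.png",cv2.resize(im[120:340,180:460],None,fx=2,fy=2))
E
```

```text
t 6.55 p [0.527  0.2817 0.2534] slide [216.3 294.1   3.5] rot [-0.    -0.001  0.   ] F [1.1 0.7 0. ] w 64.8 q [ 0.1   0.29 -0.77  1.55  0.2   1.38 -2.38]
```

View pics/s2.png

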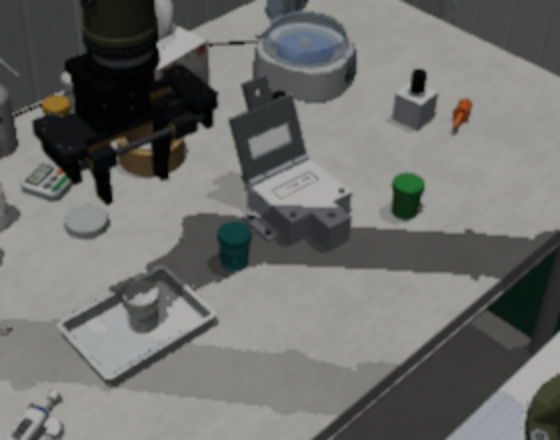

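The cup stands upright in the tray at (142,305) in the crop and is released. Next I go behind the lid.

>>> send_rows(motion=[{"claw": -1, "slide": [216, 294, 3], "delta_rot": [0, 0, 0]}, {"claw": -1, "slide": [216, 294, 3], "delta_rot": [0, 0, 0]}, {"claw": -1, "slide": [216, 294, 3], "delta_rot": [0, 0, 0]}, {"claw": -1, "slide": [216, 294, 3], "delta_rot": [0, 0, 0]}, {"claw": -1, "slide": [216, 294, 3], "delta_rot": [0, 0, 0]}])

```text
time: 7.1
position: [0.6495, 0.0612, 0.2486]
tool_rot: [3.135, -0.196, 0.0]
ft_force: [0.9, 0.0, 0.7]
grip_width: 0.254
grip_force: 0.0
```

```bash
python3 go.py .705 -.037 .25 -.125
```

```text
t 7.1 p [0.6495 0.0612 0.2486] slide [67.4 90.5 -1.4] rot [ 0. -0. -0.] F [0.9 0.  0.7] w 22.1 q [ 0.35  0.39 -0.65  1.42  0.24  1.41 -1.99]
```

>>> send_rows(motion=[{"claw": -1, "slide": [67, 90, -1], "delta_rot": [0, 0, 0]}, {"claw": -1, "slide": [67, 90, -1], "delta_rot": [0, 0, 0]}, {"claw": -1, "slide": [67, 90, -1], "delta_rot": [0, 0, 0]}, {"claw": -1, "slide": [67, 90, 33], "delta_rot": [0, 0, 0]}, {"claw": -1, "slide": [67, 90, 67], "delta_rot": [0, 0, 0]}])

```text
time: 7.6
position: [0.7049, -0.035, 0.1815]
tool_rot: [-3.135, 0.199, -0.004]
ft_force: [0.8, 0.9, -0.9]
grip_width: 0.007
grip_force: 0.0
```

```bash
python3 go.py .655 -.035 .182 -.125 .57 -.023 .182 -.125
```

```text
t 7.6 p [ 0.7049 -0.035   0.1815] slide [-49.5   6.3  -0.6] rot [-0.001 -0.002 -0.002] F [ 0.8  0.9 -0.9] w 0.6 q [ 0.42  0.54 -0.59  1.36  0.29  1.33 -1.87]
t 7.6 p [ 0.7049 -0.035   0.1815] slide [-135.4    5.1   -0.8] rot [-0.001 -0.002 -0.002] F [ 0.8  0.9 -0.9] w 0.6 q [ 0.42  0.54 -0.59  1.36  0.29  1.33 -1.87]
```

Push in 15 mm steps.

>>> send_rows(motion=[{"claw": -1, "slide": [-15, 0, 0], "delta_rot": [0, 0, 0]}, {"claw": -1, "slide": [-30, 0, 0], "delta_rot": [0, 0, 0]}, {"claw": -1, "slide": [-42, 0, 0], "delta_rot": [0, 0, 0]}, {"claw": -1, "slide": [-52, 0, 0], "delta_rot": [0, 0, 0]}, {"claw": -1, "slide": [-62, 0, 0], "delta_rot": [0, 0, 0]}])

```text
time: 8.1
position: [0.6423, -0.0265, 0.182]
tool_rot: [-3.135, 0.196, -0.002]
ft_force: [0.4, 0.6, 1.5]
grip_width: 0.007
grip_force: 0.6
```

>>> send_rows(motion=[{"claw": -1, "slide": [-12, 0, 0], "delta_rot": [0, 0, 0]}, {"claw": -1, "slide": [-24, 0, 0], "delta_rot": [0, 0, 0]}, {"claw": -1, "slide": [-36, 0, 0], "delta_rot": [0, 0, 0]}, {"claw": -1, "slide": [-48, 0, 0], "delta_rot": [0, 0, 0]}, {"claw": -1, "slide": [-60, 0, 0], "delta_rot": [0, 0, 0]}])

```text
time: 8.6
position: [0.582, -0.0191, 0.1815]
tool_rot: [3.135, -0.196, -0.001]
ft_force: [1.0, 0.1, -0.4]
grip_width: -0.001
grip_force: 0.3
```

>>> send_rows(motion=[{"claw": -1, "slide": [-8, 0, 0], "delta_rot": [0, 0, 0]}, {"claw": -1, "slide": [-16, 0, 0], "delta_rot": [0, 0, 0]}, {"claw": -1, "slide": [-16, 0, 0], "delta_rot": [0, 0, 0]}, {"claw": -1, "slide": [-16, 0, 0], "delta_rot": [0, 0, 0]}, {"claw": -1, "slide": [-16, 0, 0], "delta_rot": [0, 0, 0]}])

```text
time: 9.1
position: [0.5675, -0.0174, 0.1818]
tool_rot: [-3.135, 0.197, -0.0]
ft_force: [-1.3, 0.1, -0.5]
grip_width: 0.01
grip_force: 0.0
```

```bash
python3 go.py .57 -.023 .26 -.125;python3 - <<'E'
from h import *
im=ctrl.get_image("scene")["color"]; cv2.imwrite("pics/s3.png",cv2.resize(im[120:340,180:460],None,fx=2,fy=2))
E
```

```text
t 9.1 p [ 0.5675 -0.0174  0.1818] slide [  3.2   5.2 -78.2] rot [-0. -0. -0.] F [-1.3  0.1 -0.5] w 0.9 q [ 0.55  0.24 -0.64  1.72  0.15  1.23 -1.83]
```

View pics/s3.png

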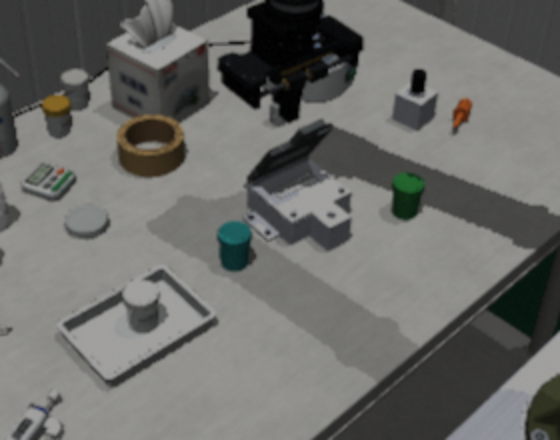

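The lid is sinking shut by itself, seen half way near (290,160). On to the pin, opening the fingers on the way.

```bash
python3 go.py .5753 -.3262 .16 -.125; python3 -c "
from meas import *
S=ctrl.get_image('scene');b,st=black(S,370,145,410,190);print(b,st,ray(S,*b,.074),ray(S,410,177,.01))"
```

```text
t 9.15 p [ 0.5675 -0.0173  0.1818] slide [ 46.4 305.5  21.7] rot [-0. -0. -0.] F [ 0.1 -0.3  0. ] w 0.4 q [ 0.55  0.24 -0.64  1.72  0.15  1.23 -1.83]
[388.85294118 160.39705882] [16 10  7 12 68] [ 0.5745307  -0.32542315  0.074     ] [ 0.52001541 -0.38050312  0.01      ]
```

>>> send_rows(motion=[{"claw": 1, "slide": [46, 305, 10], "delta_rot": [0, 0, 0]}, {"claw": 1, "slide": [46, 305, 10], "delta_rot": [0, 0, 0]}, {"claw": 1, "slide": [46, 305, 10], "delta_rot": [0, 0, 0]}, {"claw": 1, "slide": [46, 305, 10], "delta_rot": [0, 0, 0]}, {"claw": 1, "slide": [46, 305, 10], "delta_rot": [0, 0, 0]}])

```text
time: 9.7
position: [0.5733, -0.2692, 0.1736]
tool_rot: [3.135, -0.196, 0.0]
ft_force: [1.8, -0.2, 0.9]
grip_width: 0.372
grip_force: 0.0
```

```bash
python3 go.py .5752 -.326 .16 -.125
```

```text
t 9.7 p [ 0.5733 -0.2692  0.1736] slide [ 9.  56.1 13.6] rot [ 0. -0. -0.] F [ 1.8 -0.2  0.9] w 32.4 q [ 0.8   0.37 -0.5   1.57  0.18  1.25 -1.43]
```

>>> send_rows(motion=[{"claw": 1, "slide": [9, 56, 13], "delta_rot": [0, 0, 0]}, {"claw": 1, "slide": [9, 56, 13], "delta_rot": [0, 0, 0]}, {"claw": 1, "slide": [9, 56, 13], "delta_rot": [0, 0, 0]}, {"claw": 1, "slide": [9, 56, 13], "delta_rot": [0, 0, 0]}, {"claw": 1, "slide": [9, 56, 13], "delta_rot": [0, 0, 0]}])

```text
time: 10.2
position: [0.5763, -0.321, 0.1612]
tool_rot: [-3.135, 0.191, -0.001]
ft_force: [-0.4, 0.3, 0.9]
grip_width: 0.835
grip_force: 0.0
```

```bash
python3 go.py .5752 -.326 .081 -.125
```

```text
t 10.2 p [ 0.5763 -0.321   0.1612] slide [-0.5  5.2 80.2] rot [-0.001 -0.001  0.003] F [-0.4  0.3  0.9] w 72.6 q [ 0.83  0.43 -0.48  1.52  0.2   1.24 -1.36]
```

>>> send_rows(motion=[{"claw": 1, "slide": [0, 0, 30], "delta_rot": [0, 0, 0]}, {"claw": 1, "slide": [0, 0, 40], "delta_rot": [0, 0, 0]}, {"claw": 1, "slide": [0, 0, 40], "delta_rot": [0, 0, 0]}, {"claw": 1, "slide": [0, 0, 40], "delta_rot": [0, 0, 0]}, {"claw": 1, "slide": [0, 0, 40], "delta_rot": [0, 0, 0]}])

```text
time: 10.7
position: [0.576, -0.3238, 0.1221]
tool_rot: [3.135, -0.196, 0.003]
ft_force: [-0.4, -0.5, 0.2]
grip_width: 0.998
grip_force: 0.0
```

```bash
python3 go.py .5752 -.326 .081 -.125
```

```text
t 10.7 p [ 0.576  -0.3238  0.1221] slide [-0.6  2.3 41.1] rot [ 0.001 -0.002  0.   ] F [-0.4 -0.5  0.2] w 86.8 q [ 0.83  0.46 -0.47  1.55  0.22  1.17 -1.38]
```

>>> send_rows(motion=[{"claw": 1, "slide": [-0.5, 2, 25], "delta_rot": [0, 0, 0]}, {"claw": 1, "slide": [-0.5, 2, 40], "delta_rot": [0, 0, 0]}, {"claw": 1, "slide": [-0.5, 2, 40], "delta_rot": [0, 0, 0]}, {"claw": -1, "slide": [-0.5, 2, 40], "delta_rot": [0, 0, 0]}, {"claw": -1, "slide": [-0.5, 2, 40], "delta_rot": [0, 0, 0]}], grip_force=30)

```text
time: 11.2
position: [0.5752, -0.3258, 0.0819]
tool_rot: [3.135, -0.196, 0.003]
ft_force: [-0.1, 0.5, -0.0]
grip_width: 0.895
grip_force: 0.0
```

>>> send_rows(motion=[{"claw": -1, "slide": [0, 0, 0], "delta_rot": [0, 0, 0]}, {"claw": -1, "slide": [0, 0, 0], "delta_rot": [0, 0, 0]}, {"claw": -1, "slide": [0, 0, 0], "delta_rot": [0, 0, 0]}, {"claw": -1, "slide": [0, 0, 0], "delta_rot": [0, 0, 0]}, {"claw": -1, "slide": [0, 0, 0], "delta_rot": [0, 0, 0]}])

```text
time: 11.7
position: [0.5744, -0.3257, 0.0808]
tool_rot: [3.135, -0.197, 0.0]
ft_force: [0.2, 0.1, 0.6]
grip_width: 0.448
grip_force: 0.0
```

>>> send_rows(motion=[{"claw": -1, "slide": [0, 0, 0], "delta_rot": [0, 0, 0]}, {"claw": -1, "slide": [0, 0, 0], "delta_rot": [0, 0, 0]}, {"claw": -1, "slide": [0, 0, 0], "delta_rot": [0, 0, 0]}, {"claw": -1, "slide": [0, 0, 0], "delta_rot": [0, 0, 0]}, {"claw": -1, "slide": [0, 0, 0], "delta_rot": [0, 0, 0]}])

```text
time: 12.2
position: [0.5744, -0.3258, 0.0807]
tool_rot: [3.135, -0.197, -0.0]
ft_force: [0.3, -1.2, -0.0]
grip_width: 0.241
grip_force: 30.0
```

```bash
python3 go.py .5752 -.326 .081 -.125
```

```text
t 12.2 p [ 0.5744 -0.3258  0.0807] slide [ 0.8  0.1 -0.3] rot [ 0.  0. -0.] F [ 0.3 -1.2 -0. ] w 21.0 q [ 0.82  0.5  -0.46  1.59  0.24  1.11 -1.39]
```

>>> send_rows(motion=[{"claw": -1, "slide": [0, 0, -15], "delta_rot": [0, 0, 0]}, {"claw": -1, "slide": [0, 0, -30], "delta_rot": [0, 0, 0]}, {"claw": -1, "slide": [0, 0, -45], "delta_rot": [0, 0, 0]}, {"claw": -1, "slide": [0, 0, -60], "delta_rot": [0, 0, 0]}, {"claw": -1, "slide": [0, 0, -110], "delta_rot": [0, 0, 0]}])

```text
time: 12.7
position: [0.5715, -0.3242, 0.1878]
tool_rot: [-3.131, 0.196, 0.013]
ft_force: [0.3, -0.6, -0.9]
grip_width: 0.244
grip_force: 30.0
```

>>> send_rows(motion=[{"claw": -1, "slide": [0, 0, -1], "delta_rot": [0, 0, 0]}, {"claw": -1, "slide": [0, 0, -1], "delta_rot": [0, 0, 0]}, {"claw": -1, "slide": [0, 0, -1], "delta_rot": [0, 0, 0]}])

```text
time: 13.0
position: [0.574, -0.3254, 0.1915]
tool_rot: [-3.135, 0.196, 0.001]
ft_force: [-0.6, 0.3, -2.0]
grip_width: 0.244
grip_force: 30.0
```

```bash
python3 go.py .4734 -.0113 .19 -.125; python3 - <<'E'
from meas import *
T=ctrl.get_image("top");S=ctrl.get_image("scene");cv2.imwrite("pics/Tl.png",T["color"]);cv2.imwrite("pics/Sl.png",S["color"])
f=lambda im,x,y,w,h,k:cv2.resize(im[y:y+h,x:x+w],None,fx=k,fy=k,interpolation=cv2.INTER_CUBIC)
p=np.array(ctrl.get_state()["position"]);u,v=map(int,proj(S,p-[0,0,.05]));print("pin px",u,v,"hole exp T",proj(T,(.4734,-.0113,.063)),"S",proj(S,(.4734,-.0113,.063)))
a=np.zeros((600,800,3),np.uint8);a[:300,:400]=f(T["color"],290,210,80,60,5);a[300:,:400]=f(S["color"],310,190,80,60,5);a[:400,400:]=f(S["color"],u-40,v-40,80,80,5)
cv2.imwrite("pics/crop2.png",a)
E
```

```text
t 13.0 p [ 0.574  -0.3254  0.1915] slide [-138.9 -299.1    1.7] rot [-0.     0.001 -0.   ] F [-0.6  0.3 -2. ] w 21.2 q [ 0.84  0.41 -0.48  1.48  0.19  1.3  -1.35]
pin px 391 142 hole exp T (np.float64(325.2563891538833), np.float64(257.020713260234)) S (np.float64(345.79829128661027), np.float64(222.19582091623784))
```

View pics/crop2.png

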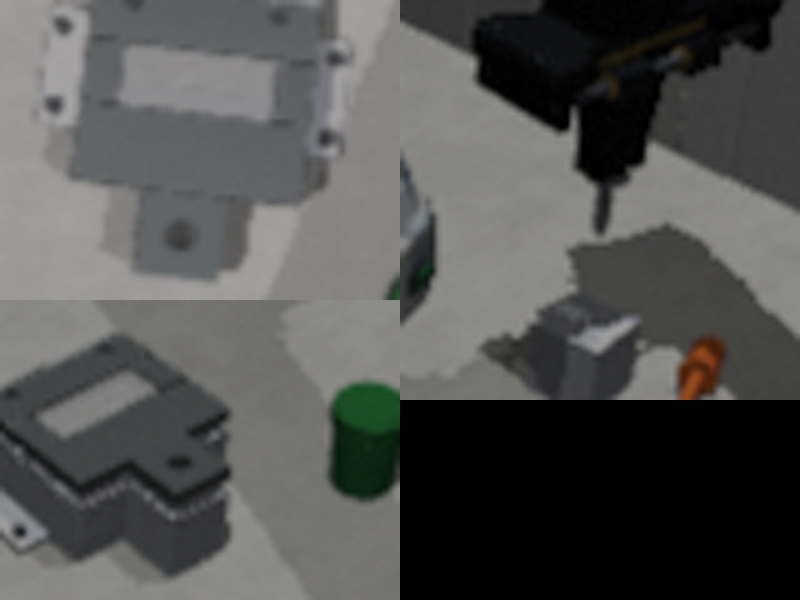

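Pin held plumb, tip at (601,230) in the crop. The lid lies shut on its springs, with the hole at top px (325.4,256.8) and scene px (345.6,221.9).

```bash
python3 - <<'E'
from meas import *
T=ctrl.get_image("top");S=ctrl.get_image("scene");g=cv2.cvtColor(T["color"],6);gs=cv2.cvtColor(S["color"],6)
h=cen(g,325.4,256.8,3);hs=cen(gs,345.6,221.9,3);print(h,ray(T,*h,.062),hs,ray(S,*hs,.062))
p=np.array(ctrl.get_state()["position"]);P=p-[0,0,.0707]
print(p,"tip exp",proj(S,P),"shank mid exp",proj(S,P+[0,0,.02]))
print(gs[136:154,382:400])
E
```

```text
(np.float64(325.4491017964072), np.float64(257.2874251497006)) [ 0.47272893 -0.01178112  0.062     ] (np.float64(345.45911949685535), np.float64(222.0566037735849)) [ 0.47517035 -0.01193644  0.062     ]
[ 0.573737   -0.32539701  0.19037971] tip exp (np.float64(390.77644915661665), np.float64(148.4515607319866)) shank mid exp (np.float64(391.5564566165977), np.float64(143.0329290356508))
[[134 135 135 123  98  58  20   3   3   3   1   2   1   9  46  86 124 135]
 [136 135 135 134 135 114  62  13   1   2   9  14  17  27  52 113 134 133]
 [136 135 135 134 136 135 111  69  30  15  28  32  32  53  87 123 134 133]
 [137 136 134 135 133 134 134 119  70  33  36  41  81 105 127 136 136 135]
 [139 137 136 135 133 134 136 135  85  36  33  65 118 137 136 136 136 136]
 [137 137 137 138 137 138 137 130  75  33  33  85 127 137 136 135 136 135]
 [134 136 138 139 139 138 140 120  66  33  35  96 131 136 138 136 137 136]
 [136 136 138 138 138 140 140 121  68  35  41 112 137 138 137 139 137 136]
 [136 137 139 139 139 138 137 112  62  34  47 114 137 137 138 137 137 135]
 [136 137 137 138 136 136 137  99  47  34  58 116 138 137 137 136 135 134]
 [138 138 138 138 138 137 139  93  44  35  77 123 139 136 135 134 135 134]
 [140 140 140 138 137 138 139 101  49  41 100 133 137 136 136 136 135 134]
 [141 140 141 140 140 139 139 122  74  70 120 137 137 136 137 122 110 109]
 [139 140 141 140 139 138 139 138 116 115 130 122 111 112 110  84  67  67]
 [140 140 138 138 122 112 113 111 110 109 110  87  69  68  67  67  67  68]
 [139 138 121 111  87  70  69  68  69  68  69  69  68  68  68  68  69  67]
 [140 139  99  69  70  68  68  69  71  71  69  70  68  68  69  69  69  69]
 [139 139 120  83  68  68  68  71  70  69  69  69  69  70  70  70  68  68]]
```

>>> send_rows(motion=[{"claw": -1, "slide": [-139, -299, 2], "delta_rot": [0, 0, 0]}, {"claw": -1, "slide": [-139, -299, 2], "delta_rot": [0, 0, 0]}, {"claw": -1, "slide": [-139, -299, 2], "delta_rot": [0, 0, 0]}, {"claw": -1, "slide": [-139, -299, 2], "delta_rot": [0, 0, 0]}, {"claw": -1, "slide": [-139, -299, 2], "delta_rot": [0, 0, 0]}])

```text
time: 13.7
position: [0.497, -0.0857, 0.1896]
tool_rot: [-3.135, 0.197, 0.001]
ft_force: [2.0, 1.4, -1.4]
grip_width: 0.243
grip_force: 30.0
```

```bash
python3 go.py .4734 -.0113 .19 -.125
```

```text
t 13.7 p [ 0.497  -0.0857  0.1896] slide [-32.7 -70.9  -0.4] rot [ 0.     0.001 -0.   ] F [ 2.   1.4 -1.4] w 21.1 q [ 0.72  0.08 -0.63  1.86  0.05  1.22 -1.62]
```

>>> send_rows(motion=[{"claw": -1, "slide": [-33, -71, 0], "delta_rot": [0, 0, 0]}, {"claw": -1, "slide": [-33, -71, 0], "delta_rot": [0, 0, 0]}, {"claw": -1, "slide": [-33, -71, 20], "delta_rot": [0, 0, 0]}, {"claw": -1, "slide": [-33, -71, 40], "delta_rot": [0, 0, 0]}, {"claw": -1, "slide": [-33, -71, 40], "delta_rot": [0, 0, 0]}])

```text
time: 14.2
position: [0.4718, -0.0127, 0.1476]
tool_rot: [-3.135, 0.195, 0.009]
ft_force: [-1.3, 0.2, -0.3]
grip_width: 0.243
grip_force: 30.0
```

>>> send_rows(motion=[{"claw": -1, "slide": [0, 0, 0], "delta_rot": [0, 0, 0]}, {"claw": -1, "slide": [0, 0, 0], "delta_rot": [0, 0, 0]}, {"claw": -1, "slide": [0, 0, 0], "delta_rot": [0, 0, 0]}])

```text
time: 14.5
position: [0.475, -0.0132, 0.1511]
tool_rot: [3.135, -0.197, 0.002]
ft_force: [-0.1, 0.3, -0.8]
grip_width: 0.248
grip_force: 30.0
```

```bash
python3 go.py .4733 -.0112 .14 -.125; python3 - <<'E'
from meas import *
S=ctrl.get_image("scene")["color"];T=ctrl.get_image("top")["color"]
f=lambda im,x,y,w,h,k:cv2.resize(im[y:y+h,x:x+w],None,fx=k,fy=k,interpolation=cv2.INTER_CUBIC)
cv2.imwrite("pics/crop3.png",f(S,315,175,70,70,8))
E
```

```text
t 14.5 p [ 0.475  -0.0132  0.1511] slide [-2.  -1.8 11.1] rot [ 0.    -0.002 -0.001] F [-0.1  0.3 -0.8] w 21.6 q [ 0.65  0.05 -0.69  1.97  0.04  1.13 -1.75]
```

View pics/crop3.png

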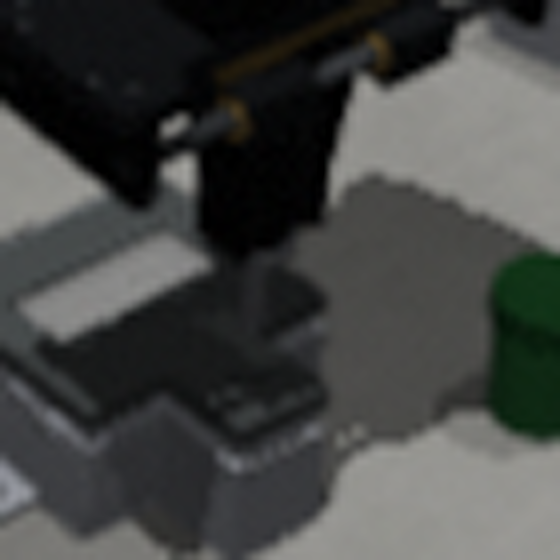

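The pin hangs over the lid's ear, with its shank at about (255,295) in the crop. I'll trim x and y, then descend gently.

>>> send_rows(motion=[{"claw": -1, "slide": [-2, -1.8, 5], "delta_rot": [0, 0, 0]}, {"claw": -1, "slide": [-2, -1.8, 10], "delta_rot": [0, 0, 0]}, {"claw": -1, "slide": [-2, -1.8, 10], "delta_rot": [0, 0, 0]}, {"claw": -1, "slide": [-2, -1.8, 10], "delta_rot": [0, 0, 0]}, {"claw": -1, "slide": [-2, -1.8, 10], "delta_rot": [0, 0, 0]}])

```text
time: 15.1
position: [0.4726, -0.011, 0.1402]
tool_rot: [3.135, -0.197, 0.0]
ft_force: [-0.3, 0.1, -0.3]
grip_width: 0.248
grip_force: 30.0
```

```bash
python3 go.py .4733 -.0112 .12 -.125
```

```text
t 15.1 p [ 0.4726 -0.011   0.1402] slide [ 0.7  0.1 20.2] rot [ 0. -0. -0.] F [-0.3  0.1 -0.3] w 21.6 q [ 0.65  0.06 -0.69  1.99  0.04  1.11 -1.76]
```

>>> send_rows(motion=[{"claw": -1, "slide": [0.5, 0, 3], "delta_rot": [0, 0, 0]}, {"claw": -1, "slide": [0.5, 0, 6], "delta_rot": [0, 0, 0]}, {"claw": -1, "slide": [0.5, 0, 9], "delta_rot": [0, 0, 0]}, {"claw": -1, "slide": [0.5, 0, 12], "delta_rot": [0, 0, 0]}, {"claw": -1, "slide": [0.5, 0, 14], "delta_rot": [0, 0, 0]}])

```text
time: 15.6
position: [0.4729, -0.0111, 0.1258]
tool_rot: [3.135, -0.196, -0.001]
ft_force: [-1.5, -0.6, -0.9]
grip_width: 0.243
grip_force: 30.0
```

>>> send_rows(motion=[{"claw": -1, "slide": [0, 0, 3], "delta_rot": [0, 0, 0]}, {"claw": -1, "slide": [0, 0, 6], "delta_rot": [0, 0, 0]}, {"claw": -1, "slide": [0, 0, 6], "delta_rot": [0, 0, 0]}])

```text
time: 15.9
position: [0.4727, -0.0111, 0.1197]
tool_rot: [-3.135, 0.196, 0.001]
ft_force: [0.5, 0.7, -0.8]
grip_width: 0.246
grip_force: 30.0
```

```bash
python3 go.py .4733 -.0112 .12 -.125
```

```text
t 15.9 p [ 0.4727 -0.0111  0.1197] slide [ 0.6  0.  -0.3] rot [ 0.     0.001 -0.   ] F [ 0.5  0.7 -0.8] w 21.4 q [ 0.64  0.09 -0.7   2.01  0.07  1.07 -1.78]
```

The tip is now below the lid's top with no force. Continuing.

>>> send_rows(motion=[{"claw": -1, "slide": [0, 0, 3], "delta_rot": [0, 0, 0]}, {"claw": -1, "slide": [0, 0, 6], "delta_rot": [0, 0, 0]}, {"claw": -1, "slide": [0, 0, 9], "delta_rot": [0, 0, 0]}, {"claw": -1, "slide": [0, 0, 12], "delta_rot": [0, 0, 0]}, {"claw": -1, "slide": [0, 0, 12], "delta_rot": [0, 0, 0]}])

```text
time: 16.4
position: [0.4727, -0.0111, 0.1077]
tool_rot: [-3.135, 0.196, 0.002]
ft_force: [-0.3, 0.3, -0.2]
grip_width: 0.242
grip_force: 30.0
```

>>> send_rows(motion=[{"claw": -1, "slide": [0, 0, 3], "delta_rot": [0, 0, 0]}, {"claw": -1, "slide": [0, 0, 6], "delta_rot": [0, 0, 0]}, {"claw": -1, "slide": [0, 0, 9], "delta_rot": [0, 0, 0]}, {"claw": -1, "slide": [0, 0, 12], "delta_rot": [0, 0, 0]}, {"claw": -1, "slide": [0, 0, 12], "delta_rot": [0, 0, 0]}])

```text
time: 16.9
position: [0.4727, -0.0111, 0.0957]
tool_rot: [-3.135, 0.196, 0.001]
ft_force: [-0.4, -0.1, -1.1]
grip_width: 0.243
grip_force: 30.0
```

```bash
python3 go.py .4733 -.0112 .0847 -.125
```

```text
t 16.9 p [ 0.4727 -0.0111  0.0957] slide [ 0.7  0.  11. ] rot [-0.     0.001 -0.   ] F [-0.4 -0.1 -1.1] w 21.2 q [ 0.63  0.13 -0.69  2.03  0.1   1.02 -1.8 ]
```

>>> send_rows(motion=[{"claw": -1, "slide": [0, 0, 3], "delta_rot": [0, 0, 0]}, {"claw": -1, "slide": [0, 0, 6], "delta_rot": [0, 0, 0]}, {"claw": -1, "slide": [0, 0, 8], "delta_rot": [0, 0, 0]}, {"claw": -1, "slide": [0, 0, 10], "delta_rot": [0, 0, 0]}, {"claw": -1, "slide": [0, 0, 10], "delta_rot": [0, 0, 0]}], grip_force=55)

```text
time: 17.4
position: [0.4728, -0.0111, 0.0861]
tool_rot: [3.135, -0.196, -0.001]
ft_force: [-2.5, -0.4, 4.0]
grip_width: 0.238
grip_force: 55.0
```

>>> send_rows(motion=[{"claw": -1, "slide": [0, 0, 1], "delta_rot": [0, 0, 0]}, {"claw": -1, "slide": [0, 0, 2], "delta_rot": [0, 0, 0]}, {"claw": -1, "slide": [0, 0, 2], "delta_rot": [0, 0, 0]}])

```text
time: 17.7
position: [0.4726, -0.0111, 0.0845]
tool_rot: [3.135, -0.197, -0.002]
ft_force: [-4.1, 0.5, 7.8]
grip_width: 0.24
grip_force: 55.0
```

>>> send_rows(motion=[{"claw": -1, "slide": [-0.4, 0, 1], "delta_rot": [0, 0, 0]}, {"claw": -1, "slide": [-0.4, 0, 2], "delta_rot": [0, 0, 0]}, {"claw": -1, "slide": [-0.4, 0, 2], "delta_rot": [0, 0, 0]}])

```text
time: 18.0
position: [0.4727, -0.0111, 0.0842]
tool_rot: [3.134, -0.197, -0.001]
ft_force: [-9.7, -0.1, 20.4]
grip_width: 0.24
grip_force: 55.0
```

```bash
python3 go.py .4733 -.0112 .0847 -.125
```

```text
t 18.0 p [ 0.4727 -0.0111  0.0842] slide [ 0.6  0.1 -0.5] rot [ 0.002  0.001 -0.   ] F [-9.7 -0.1 20.4] w 20.8 q [ 0.62  0.15 -0.69  2.04  0.11  0.99 -1.82]
```

>>> send_rows(motion=[{"claw": -1, "slide": [-1.0, 0, 0.5], "delta_rot": [0, 0, 0]}, {"claw": -1, "slide": [-1.0, 0, 0.5], "delta_rot": [0, 0, 0]}, {"claw": -1, "slide": [-1.0, 0, 0.5], "delta_rot": [0, 0, 0]}, {"claw": -1, "slide": [-1.0, 0, 0.5], "delta_rot": [0, 0, 0]}])

```text
time: 18.4
position: [0.4726, -0.0111, 0.0842]
tool_rot: [3.134, -0.197, 0.002]
ft_force: [-7.7, -1.0, 21.4]
grip_width: 0.237
grip_force: 55.0
```

```bash
python3 go.py .4733 -.0112 .0847 -.125; python3 - <<'E'
from meas import *
S=ctrl.get_image("scene")["color"]
f=lambda im,x,y,w,h,k:cv2.resize(im[y:y+h,x:x+w],None,fx=k,fy=k,interpolation=cv2.INTER_CUBIC)
cv2.imwrite("pics/crop4.png",np.hstack([f(S,300,175,80,80,5),f(S,200,230,80,80,5)]))
E
```

```text
t 18.4 p [ 0.4726 -0.0111  0.0842] slide [ 0.7  0.1 -0.5] rot [ 0.001 -0.001 -0.   ] F [-7.7 -1.  21.4] w 20.6 q [ 0.63  0.14 -0.69  2.04  0.11  0.99 -1.82]
```

View pics/crop4.png

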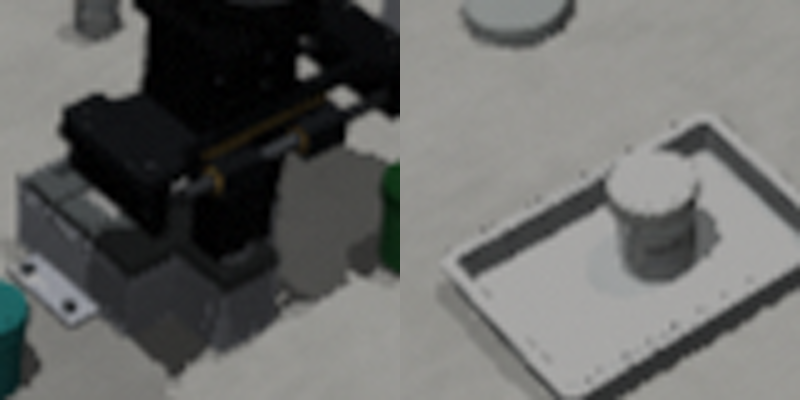

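The lid is shut with no gap, the pin is home at about 21 N, and the cup stands in the tray. Handing in.

```bash
python3 -c "
from bench import ctrl
print(ctrl.close_job())"
```

```text
the job is handed in; nothing more can be done
None
```

I handed the job in at about 18.5 s: the cup stands upright in the tray, the lid is shut, and the pin is fully home, still held by its head and pressed down with about 21 N. No verdict was returned, and the orange look-alike pin was seen lying on its side early on, though I never aimed for it.

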